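# Free the counter clamp and nip a valve holder in it

## Task

Take the tall chrome socket out from between the jaws of the trigger clamp and stand it upright in the steel tray. Then squeeze and release the clamp's trigger, over and over, until the moving jaw has come up and both rubber pads nip the white nylon valve holder firmly but without crushing it, moving the jaw by the trigger only, never by pushing it. The clamp's brake is worn, so finish while still holding the trigger squeezed - do not let go - and leave everything else on the counter where it is.

Things in the scene. Friction and masses are not known exactly. Their poses are not given: they have to be found in the camera images.
- clamp: One-hand bar clamp, black plastic and steel, lying on its side, bolted down. Origin: on the counter under the bar at the housing; x to the jaw tips, y along the bar to the moving jaw, z up. In its frame, mm: housing x -37..33, y -34..12, 40 high, on a 6 mm plate; fixed jaw arm x 6..86, y 1..14, 38 high; handle x -123..-30, y -27..-10, z 10..38, with a 28 mm round butt at x = -122.
- handle_back (a point): Middle of the handle's back: clamp x = -80, y = -27, z = 24 mm. At x = -80 handle and trigger together are 50 mm across along y with the trigger out, 31 mm with it fully squeezed; bare counter below, free room on both sides, so two fingers from above can pinch them along the clamp's y. Only the trigger moves: with the arm still, one finger should stand where the handle's back is.
- trigger: Trigger lever beside the handle on its +y side. Origin: on its upright pivot (clamp x = 26, y = -6, counter height); axes as the clamp's when out. When out it is a straight bar along x, clamp x -112..-24, y 14..23, z 12..36 mm, ending in a 15 mm round.
- trigger_face (a point): Middle of the trigger's outer (+y) face, where the fingers pull: with the trigger out clamp x = -80, y = +23, z = 24 mm. A full squeeze brings it 19 mm towards the handle (-y). Free running takes about 8 to 10 N here; once both pads bear on the holder, a push of 20 N here gives about 14 N at the pads; hard squeezing to the stop, 30 N or more, crushes the holder.
- trigger_squeeze (a joint): Turn of the trigger: 0 = out (a spring returns it), 0.18 rad = fully squeezed (stop). A pawl on it drives the toothed bar one tooth, 4.8 mm, on a full squeeze from right out; letting the trigger right out lets the pawl take new teeth.
- jaw_travel (a joint): Slide of the toothed bar with the moving jaw, m: 0 = open, grows as the jaw closes (moves along the clamp's -y); starts at 0 to 0.006. The gap between the pads' faces is 0.0755 less this. A worn friction brake of 8 N is all that holds the bar when the trigger is let go.
- jaw_tip (a point): Top of the moving jaw arm at its free end: clamp x = 86, y = 116 mm less jaw_travel, z = 40. The arm is 14 mm thick along y, x -14..86. The steel bar (18 wide, z 19..27 mm) runs from it through the housing and out to clamp y = -137 mm less jaw_travel.
- pad: Soft rubber pad 56 x 12 x 30 mm on the moving jaw; origin at its centre (clamp x = 56, z = 23 mm). Its working face is 6 mm from the centre on the clamp's -y side, at clamp y = 97.5 mm less jaw_travel when unloaded. It yields up to 8 mm at 5 N per mm; beyond that it is hard.
- fixed_pad: Rubber pad 56 x 9 x 30 mm on the fixed jaw; origin at its centre (clamp x = 56, z = 23 mm), working face at clamp y = 22 mm.
- holder: White nylon valve holder: split block 44 (clamp x) x 36 (clamp y) x 34 mm high, about 0.1 kg, loose on the counter between the pads, 1 to 5 mm short of the fixed one; a brass valve stem, 8 mm thick, stands on its middle up to 72 mm. Origin: centre of its underside. The closing jaw slides it onto the fixed pad. Firmly nipped from 6 N, crushed above 24 N.
- socket: Tall chrome hex socket, a steel cylinder 20 mm across, 64 mm high, about 0.09 kg, standing on the counter between holder and moving pad (clamp x about 51 mm), with 2 mm or more free on either side along the clamp's y and open room on both sides along its x. Origin: centre of its underside.
- tray: Open steel tray 120 (x) x 170 (y) x 20 mm high, floor and walls 3 mm, fixed on the counter left or right of the clamp. Origin: centre of its underside. Two short sockets stand near its -y end; the rest (tray y -40 to +80 mm) is free.
- short_socket_a: Short socket of 26 mm diameter, 36 mm high, standing in the tray. Origin: centre of its underside.
- short_socket_b: Short socket of 22 mm diameter, 36 mm high, standing in the tray. Origin: centre of its underside.
- crayon: Yellow wax tire crayon, 100 mm long, 12 mm thick, lying on the counter on the handle's -y side. Origin: centre of its underside, x along it.
- gauge: Grey plastic digital pressure gauge 110 x 42 x 26 mm with a nozzle, lying on the counter. Origin: under the middle of its case, x towards the nozzle.
- ratchet: Worn steel ratchet handle, 180 mm long, 24 mm wide, lying beyond the jaws. Origin: on its underside 102 mm behind the far end of its round head, x towards the head.

How it is judged:
On the way, in this order (a step that is already met when the one before it is completed fails the run):
1. the tall socket stands upright in the tray, let go (x of socket in the frame of tray between -0.05 and 0.05 m and y of socket in the frame of tray between -0.075 and 0.075 m and z of socket in the frame of tray below 0.012 m and angle between socket's own z axis and vertical below 0.12 rad and contact force between the fingers and socket below 0.05 N), for 0.3 s.
2. the pads nip the holder, the fingers on the trigger (contact force between pad and holder between 6 and 24 N and contact force between fixed_pad and holder above 4 N and contact force between the fingers and trigger above 1 N and value of joint trigger_squeeze above 0.015 rad), for 0.2 s.
At the end, for the whole second after the job is handed in: Ends with the fingers still pressing the trigger (squeezed over 0.015 rad); holder flat (tilt < 0.1 rad) and at rest, 6 to 24 N from the moving pad and over 4 N at the fixed pad; tall socket upright in the tray (within 50 x 75 mm of its centre, tilt < 0.12 rad), not touched (all of step 1 and all of step 2 and angle between holder's own z axis and vertical below 0.1 rad and z of holder in the frame of clamp below 0.008 m and linear speed of holder below 0.02 m/s); the arm keeps its last pose, push and grip.
It fails at once if the holder is crushed (pad force above 24 N) (contact force between pad and holder above 24 N).
It fails at once if the moving jaw or bar is pushed directly by the robot (over 5 N) (contact force between any of the arm, the fingers and jaw above 5 N).
It fails at once if the holder is knocked over (angle between holder's own z axis and vertical above 0.4 rad).
It fails at once if a bystander is disturbed (moved over 40 mm) (distance of any of short_socket_a, short_socket_b, crayon, gauge, ratchet from where it was at the start of the episode above 0.04 m).
It fails at once if a short socket in the tray is knocked over (angle between any of short_socket_a, short_socket_b's own z axis and vertical above 0.5 rad).
It also fails if it takes over 58 s, if anything falls off the work surface, if the arm or the gripper's body presses on something with over 40 N, if the wrist force passes 120 N, or if a joint passes its speed limit or range.

## Robot

A 7-joint arm with a two-finger parallel gripper is mounted at the origin on the work surface. World frame = base frame: x ahead of the robot, y to its left, z up, the work surface at z = 0. Lengths are in m, angles in rad, forces in N, time in s.
With the tool pointing down it reaches from about 0.425 to 0.825 m from the base axis. Payload 3.6 kg.
Tool frame: the origin (TCP) lies at the very end of the fingers, on their centre line; the grasp point (between the pads) lies 19 mm behind it; z points along the fingers, y is the line along which they close (so a half turn about z gives the same grasp; the last joint's range is limited). The gripper opens to 85 mm and grips with 20 to 120 N. Pads are 22 mm wide; open, the fingers measure 114 mm over their backs; the gripper's body (76 mm by 85 mm) begins 54 mm behind the grasp point. The pads swing forward as they close: fully open they stand 13 mm farther back than shut.
Start: joints at [1.117, 0.615, -0.013, 1.423, 0.008, 1.103, -0.04], TCP at [0.27, -0.591, 0.231] pointing down, gripper open.
Joint ranges: [-3.12, 3.12], [-0.3, 2.06], [-1.34, 1.32], [0.26, 2.42], [-1.36, 4.5], [0.01, 1.98], [-2.84, 2.84]. Speed limits (rad/s): [2.79, 2.79, 3.14, 3.14, 3.14, 3.14, 3.14].

## Interface

Orientations are given as a unit quaternion [w, x, y, z].
In Python, from workcell import state, optics, r gives the robot as it stands.
- The arm moves only by the shell command python3 -m handwheel 'ROWS' [FORCE]. ROWS is JSON, a list of rows, each a list of 5 numbers: the finger opening in cm, from 0 to 8.54, then the shift along the world's x, y, z in cm, then the turn about the world's z in rad. In form: [[grip, x, y, z, yaw], ...]. A call has 1 to 8 rows; each row is the pose to reach, as a shift and turn from the pose commanded when the call began; what a row does not reach only later rows make up. A row lasts 1/8 s, in which the tool goes at most 62.5 mm and 10.7 degrees, less where a joint would pass 70% of its speed; a pose out of reach is approached as far as the arm can. A call with a gripper value outside its range is refused whole. The fingers move at their own pace and stop on an object; FORCE is the grip in N (left out, the last holds). Time passes only in rows, so rows that repeat a pose let the fingers close. It gives the time, the measured TCP pose, the force, the opening and the grip force at its end, in the units of the state.
- state(): the state, without advancing time (a new reading comes with each control period).
- optics.snapshot(name): name is "side" or "top" or "wrist"; returns a dict with "color" (420x560x3 uint8, red, green, blue), "mtx" (3x3 intrinsics, pixels), "rvec" (rotation vector, rad) and "tvec" (3), from world to camera coordinates, as OpenCV has them; the wrist camera has in their place "T_tool_cam" (4x4, takes a point from camera to tool coordinates, whose origin is the TCP and whose axes are the flange's). Camera axes: x right, y down, z forward; pixel columns grow to the right and rows downward; lengths in m; the calibration is good to about 2 mm. A picture is of the moment at which its call begins: read the wrist's pose just before it. There is no depth.
- r.sign_off(): hands the job in; it is judged then, once.
The state is a dict: "time": time; "qpos": joint angles; "joint_velocities": joint speeds; "joint_torque": joint torques, N m; "ee_pos": TCP position; "tool_rot": TCP orientation; "contact_force": force on the tool from outside, world axes, zero at the start; "moment": the same for the moment, N m; "opening": finger opening in m; "finger_force": force on a finger pad.
Only numpy, scipy, OpenCV 4.12 (cv2) and the standard library are available. Lean on these libraries where they do the work, as an engineer would, in place of code of your own. Each camera call takes 0.05 s, during which the arm holds its last target. There are 200 camera calls.

## Working session

There is one attempt and no reset: what is moved stays moved. The work goes in short steps, Python scripts to look and compute and a shell command to move; the robot and the scene stay as the last step left them, time stands still between calls to the robot, and variables do not carry over. Pictures are saved under pics/ and viewed, at most 10 in all, crops included, and the job is handed in when it is done.

```bash
mkdir -p pics; ls; cat > h.py <<'E'
import numpy as np, cv2
from workcell import state, optics, r
def snap(n,f=None):
    s=state(); d=optics.snapshot(n)
    if f: cv2.imwrite('pics/'+f,d['color'][:,:,::-1])
    if 'rvec' in d:
        R=cv2.Rodrigues(np.array(d['rvec'],float))[0]; t=np.array(d['tvec'],float).ravel()
    else:
        w,x,y,z=s['tool_rot']
        from scipy.spatial.transform import Rotation as Ro
        T=np.eye(4);T[:3,:3]=Ro.from_quat([x,y,z,w]).as_matrix();T[:3,3]=s['ee_pos']
        M=np.linalg.inv(T@np.array(d['T_tool_cam'])); R=M[:3,:3];t=M[:3,3]
    return d,(np.array(d['mtx'],float),R,t)
def ray(c,u,v,z):
    K,R,t=c; o=-R.T@t; k=R.T@np.linalg.inv(K)@[u,v,1]
    return (o+k*(z-o[2])/k[2])
def proj(c,p):
    K,R,t=c; q=(K@(R@np.atleast_2d(p).T+t[:,None])).T; return q[:,:2]/q[:,2:]
E
python3 - <<'E'
from h import *
import pickle
s=state(); print(s)
C={}
for n in('top','side'):
    d,c=snap(n,n+'0.png'); C[n]=c; print(n,-c[1].T@c[2])
pickle.dump(C,open('c.pkl','wb'))
E
```

```text
pics
{'time': 0.0, 'qpos': array([ 1.11647781,  0.61592809, -0.012593  ,  1.42493669,  0.00809774,
        1.10335917, -0.04039994]), 'joint_velocities': array([-1.33515645e-03,  7.53698530e-04, -3.40354862e-05,  9.85244445e-04,
        5.03052742e-04,  6.83378174e-04,  1.20778554e-03]), 'joint_torque': array([-7.35851536e-04, -4.69214344e+01,  2.59182695e-01, -1.71034527e+01,
        9.89467168e-03,  9.74400959e-03,  8.57790553e-06]), 'ee_pos': array([ 0.2693544 , -0.59071822,  0.23011991]), 'tool_rot': array([-1.25569931e-03,  9.77202744e-01,  2.12304336e-01, -2.97791079e-04]), 'contact_force': array([ 0.3747861 , -0.37705483,  0.14356579]), 'moment': array([-0.01445408,  0.02313541,  0.02765617]), 'finger_force': 0.0, 'opening': 0.08542544879500301}
top [ 0.39028953 -0.0250265   1.45487158]
side [0.07745458 0.53636585 0.7255621 ]
```

View pics/top0.png

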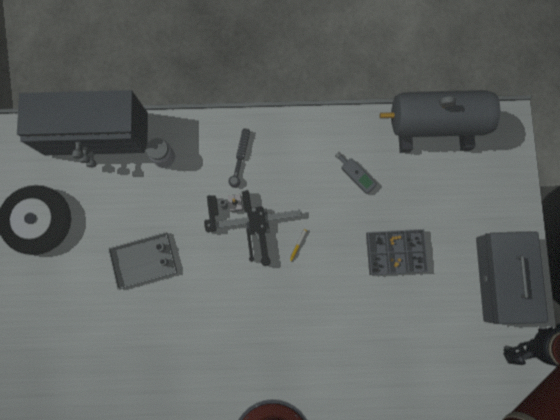

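View pics/side0.png

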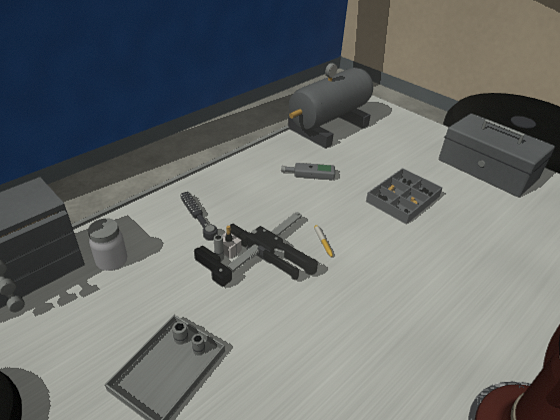

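The top view shows the clamp at about (257,220), with its jaws pointing up (+x) and the moving jaw to the left (+y). The tray is at (145,261), with the short sockets at its right side. I'll enlarge this area to read it better.

```bash
python3 - <<'E'
import cv2
a=cv2.imread('pics/top0.png')[175:275,185:325]
a=cv2.convertScaleAbs(a,alpha=1.6,beta=20)
cv2.imwrite('pics/crop1.png',cv2.resize(a,None,fx=5.7,fy=5.7,interpolation=cv2.INTER_CUBIC))
from h import *; import pickle
c=pickle.load(open('c.pkl','rb'))['top']
for n,u,v,z in [('tray tl',110,249,.02),('tr',174,234,.02),('br',181,270,.02),('bl',122,289,.02),('cl',257,220,.04),('sock',223,202,.064),('ss',162,240,.036),('ss2',167,261,.036),('barend',308,213,.023),('butt',266,263,.038)]:
    print(n,ray(c,u,v,z).round(3))
E
```

```text
tray tl [0.53  0.445 0.02 ]
tr [0.567 0.264 0.02 ]
br [0.465 0.244 0.02 ]
bl [0.417 0.408 0.02 ]
cl [0.598 0.027 0.04 ]
sock [0.648 0.12  0.064]
ss [0.549 0.295 0.036]
ss2 [0.49  0.28  0.036]
barend [ 0.617 -0.118  0.023]
butt [0.477 0.005 0.038]
```

View pics/crop1.png

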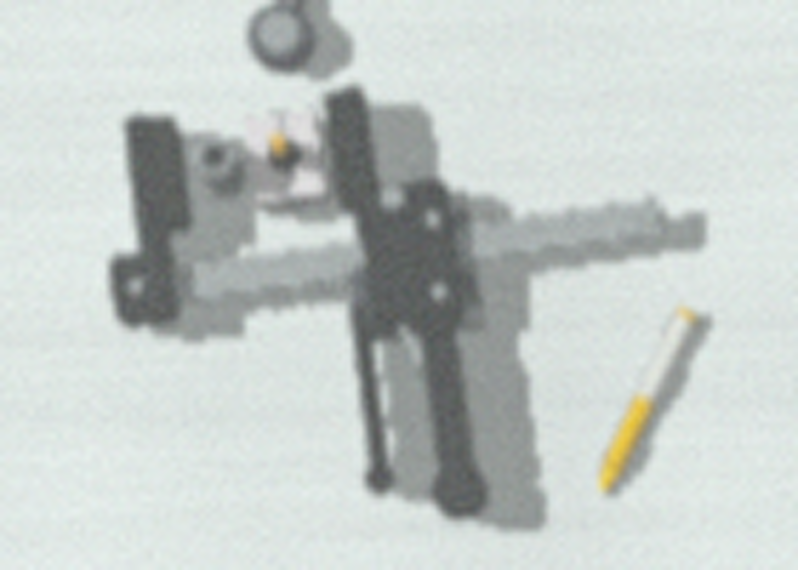

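The crop shows the butt at (461,493), the trigger end at (378,481), the fixed jaw tip at (346,92), the moving jaw tip at (150,120) and the tall socket at (218,158). Next I'll fit the clamp pose from these points.

```bash
cat > fit.py <<'E'
from h import *
from scipy.optimize import least_squares
# pts: (clamp x,y,z mm, dependence on j, u,v)
def P(p,q):
    a=p[2]; return np.array([p[0]+q[0]*np.cos(a)-q[1]*np.sin(a),p[1]+q[0]*np.sin(a)+q[1]*np.cos(a),q[2]])
def fit(c,pts,p0=(.6,.03,.15,3.)):
    def res(p):
        Q=[P(p,np.array([x,y+k*p[3],z])/1e3) for x,y,z,k,u,v in pts]
        return (proj(c,Q)-np.array([q[4:] for q in pts],float)).ravel()
    s=least_squares(res,p0,x_scale=[.01,.01,.1,3]); return s.x,s.fun.reshape(-1,2)
E
python3 - <<'E'
from fit import *; import pickle
c=pickle.load(open('c.pkl','rb'))['top']
f=lambda u,v:(u/5.7+185,v/5.7+175)
pts=[(-122,-18.5,38,0,*f(461,493)),(-112,18.5,36,0,*f(378,481)),(86,7.5,38,0,*f(346,92)),(86,109,40,-1,*f(150,120)),(0,-137,27,-1,*f(706,230))]
p,e=fit(c,pts); print(p.round(4)); print(e.round(2))
s=ray(c,*f(218,158),.064); print('sock',s)
d=s[:2]-p[:2]; a=p[2]; print('in clamp',d@[np.cos(a),np.sin(a)],d@[-np.sin(a),np.cos(a)])
h=ray(c,*f(277,143),.072); print('stem',h)
E
```

```text
[ 0.5978  0.0393  0.119  12.2523]
[[-0.42  1.  ]
 [ 0.48  1.52]
 [ 0.33 -0.01]
 [ 3.45 -0.57]
 [-3.84 -1.94]]
sock [0.6458067  0.11926202 0.064     ]
in clamp 0.05718246137007244 0.07369367160482386
stem [0.65095845 0.08976244 0.072     ]
```

```bash
python3 -m handwheel '[[8.54,2.5,5,2,0.09],[8.54,5,10,2,0.18],[8.54,7.5,15,2,0.27],[8.54,10.5,20,2,0.36],[8.54,13,25,2,0.46],[8.54,16,30,2,0.55],[8.54,18.5,35,2,0.64],[8.54,21,40,2,0.74]]'
python3 -m handwheel '[[8.54,2.5,5,0,0.09],[8.54,5,10,0,0.18],[8.54,8,15,0,0.27],[8.54,10.5,20,0,0.36],[8.54,13,25,0,0.44],[8.54,15.5,29,0,0.52],[8.54,15.5,30,0,0.52],[8.54,15.5,30,0,0.52]]'
python3 - <<'E'
from h import *; import pickle
s=state();print(s['ee_pos'],s['tool_rot'],s['qpos'])
d,c=snap('wrist','w1.png'); pickle.dump(c,open('w1.pkl','wb'))
E
```

```text
time: 1.1
ee_pos: [0.48, -0.1897, 0.2511]
tool_rot: [-0.0, 0.833, 0.553, -0.0]
contact_force: [0.4, -0.4, -0.7]
opening: 0.0857
finger_force: 0.0
time: 2.1
ee_pos: [0.634, 0.1088, 0.2506]
tool_rot: [-0.0, 0.664, 0.748, -0.001]
contact_force: [-0.2, -0.4, 0.2]
opening: 0.0856
finger_force: 0.0
[0.6339569  0.10881337 0.25061485] [-4.32668878e-04  6.64235574e-01  7.47522673e-01 -8.76408366e-04] [ 0.0317338   0.61903163 -0.42109602  1.40675437  0.26037161  1.17272198
 -0.30357857]
```

View pics/w1.png

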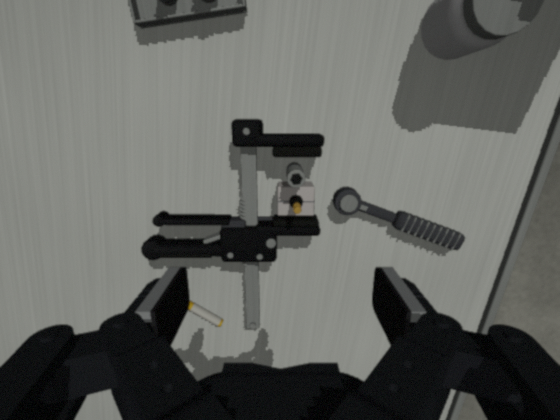

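The wrist view shows the clamp in full: butt (152,247), trigger end (160,218), fixed jaw tip (319,226), moving jaw tip (323,140), bar end (252,328), socket top about (297,180) and stem tip (297,210).

```bash
python3 - <<'E'
from fit import *; import pickle
c=pickle.load(open('w1.pkl','rb')); print('cam',-c[1].T@c[2])
pts=[(-122,-18.5,38,0,152,247),(-112,18.5,36,0,160,218),(86,7.5,38,0,319,226),(86,109,40,-1,323,140),(0,-137,27,-1,252,328)]
p,e=fit(c,pts); print(p.round(4)); print(e.round(2))
a=p[2]
def cl(w): d=w[:2]-p[:2]; return np.round([1e3*(d@[np.cos(a),np.sin(a)]),1e3*(d@[-np.sin(a),np.cos(a)])],1)
for n,u,v,z in(('sock',297,180,.064),('stem',297,210,.072)):
    w=ray(c,u,v,z); print(n,w.round(4),cl(w)); print(proj(c,[w,[w[0],w[1],0]]).round())
s=state(); x,y=s['tool_rot'][1:3]; print('tool y ang',2*np.arctan2(y,x)-np.pi/2, 'want',a)
a0=cv2.imread('pics/w1.png')[105:265,130:350]
cv2.imwrite('pics/w1c.png',cv2.resize(cv2.convertScaleAbs(a0,alpha=2,beta=20),None,fx=3.6,fy=3.6,interpolation=cv2.INTER_CUBIC))
E
```

```text
cam [0.62588319 0.18241014 0.39248072]
[0.6044 0.0467 0.1268 2.4394]
[[-1.41  0.52]
 [-4.36  0.15]
 [ 2.39  0.18]
 [ 1.27  1.61]
 [ 2.25 -2.42]]
sock [0.6504 0.1218 0.064 ] [55.1 68.7]
[[297. 180.]
 [294. 170.]]
stem [0.6541 0.0912 0.072 ] [54.9 37.9]
[[297. 210.]
 [294. 194.]]
tool y ang 0.11560637698293741 want 0.12683312474099154
```

View pics/w1c.png

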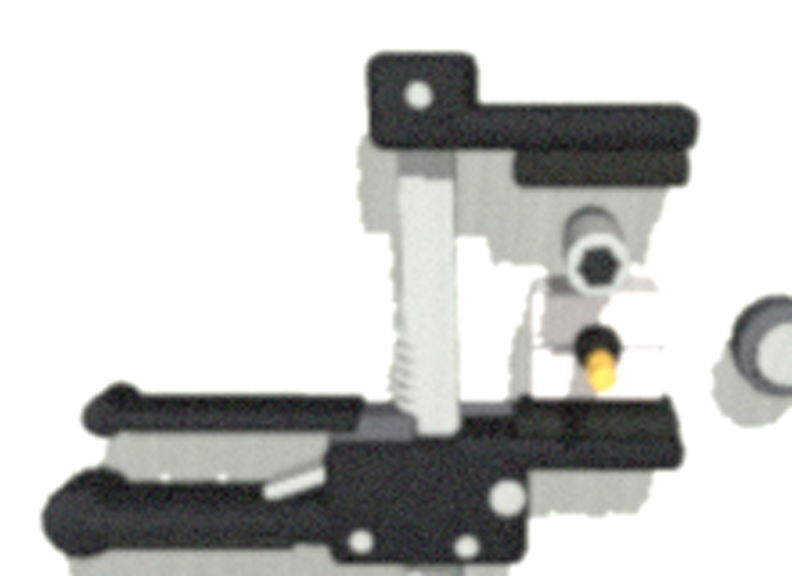

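The crop puts the socket top at (296,179) and the stem tip at (297,208), standing between the moving pad and the holder. I'll go down and grip it along the clamp's x.

```bash
python3 -m handwheel '[[6,1,0.8,-5,0],[5,1.6,1.4,-10,0],[5,1.6,1.4,-14,0],[5,1.6,1.4,-18,0],[5,1.6,1.4,-21,0],[5,1.6,1.4,-21,0],[5,1.6,1.4,-21,0]]' 30
python3 -m handwheel '[[1.5,0,0,0,0],[1.5,0,0,0,0],[1.5,0,0,0,0],[1.5,0,0,0,0],[1.5,0,0,0,0],[1.5,0,0,0,0]]' 40
```

```text
time: 3.02
ee_pos: [0.6518, 0.1215, 0.0429]
tool_rot: [0.001, 0.665, 0.747, 0.001]
contact_force: [1.1, -0.6, 0.8]
opening: 0.0499
finger_force: 0.0
time: 3.78
ee_pos: [0.6515, 0.1228, 0.0429]
tool_rot: [0.001, 0.665, 0.747, 0.001]
contact_force: [-1.3, -1.6, 6.0]
opening: 0.0185
finger_force: 39.0
```

```bash
python3 -m handwheel '[[1.5,0,0,4,0],[1.5,0,0,9,0],[1.5,-2,3,10,0],[1.5,-5,7.5,10,0],[1.5,-8,12,10,0],[1.5,-11,16.5,10,0],[1.5,-14,21,10,0],[1.5,-16,23.7,10,0]]'
python3 -m handwheel '[[1.5,0,0,0,0],[1.5,0,0,-2,0],[1.5,0,0,-5,0],[1.5,0,0,-5,0]]'
python3 - <<'E'
from h import *
s=state();print(s['ee_pos'],s['opening'],s['contact_force'])
d,c=snap('side'); 
a=d['color'][290:420,90:250,::-1]
d2,c2=snap('top'); b=d2['color'][200:330,90:250,::-1]
i=np.hstack([a,b]); cv2.imwrite('pics/t1.png',cv2.resize(cv2.convertScaleAbs(i,alpha=1.5,beta=10),None,fx=2.5,fy=2.5,interpolation=cv2.INTER_CUBIC))
E
```

```text
time: 4.78
ee_pos: [0.4878, 0.363, 0.1414]
tool_rot: [-0.001, 0.663, 0.749, 0.0]
contact_force: [0.8, 0.1, -0.2]
opening: 0.0186
finger_force: 39.0
time: 5.28
ee_pos: [0.4902, 0.3566, 0.0889]
tool_rot: [0.0, 0.665, 0.747, -0.003]
contact_force: [0.4, 0.3, -0.6]
opening: 0.0183
finger_force: 39.0
[0.49022588 0.356629   0.08892292] 0.018265013680509944 [ 0.3835777   0.31422034 -0.64708976]
```

View pics/t1.png

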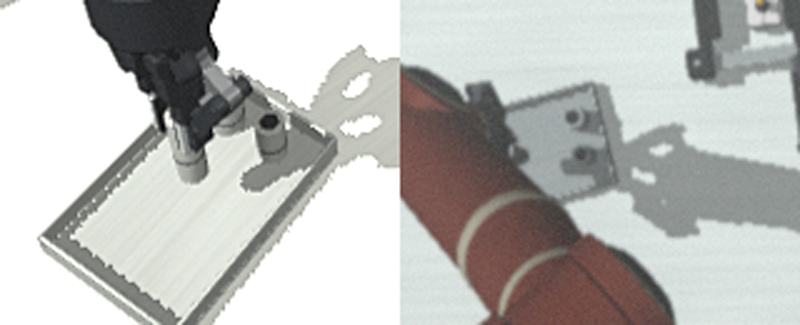

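The left half (side camera) shows the socket held over the free tray floor, clear of the short sockets. Now to lower it.

```bash
python3 -m handwheel '[[1.5,0,0,-2,0],[1.5,0,0,-3.8,0],[1.5,0,0,-4.3,0],[1.5,0,0,-4.3,0],[1.5,0,0,-4.3,0]]'
python3 -m handwheel '[[1.5,0,0,-0.1,0],[1.5,0,0,-0.2,0],[1.5,0,0,-0.2,0]]'
```

```text
time: 6.0
ee_pos: [0.4911, 0.3601, 0.049]
tool_rot: [0.0, 0.665, 0.747, 0.001]
contact_force: [0.2, -1.3, -0.5]
opening: 0.0184
finger_force: 39.0
time: 6.38
ee_pos: [0.4907, 0.3596, 0.0463]
tool_rot: [-0.0, 0.665, 0.747, -0.0]
contact_force: [0.6, -0.1, -0.9]
opening: 0.0185
finger_force: 39.0
```

```bash
python3 -m handwheel '[[1.5,0,0,-0.05,0],[4,0,0,-0.05,0],[5,0,0,-0.05,0],[5,0,0,0,0],[5,0,0,3,0],[5,0,0,8,0],[5,0,0,12,0],[5,0,-2,15,0]]'
python3 - <<'E'
from h import *
d,c=snap('wrist'); a=d['color'][:,:,::-1]
d2,c2=snap('side'); b=d2['color'][:,:,::-1]
i=np.hstack([cv2.resize(a,(400,300)),cv2.resize(b[270:420,60:260],(400,300))]); cv2.imwrite('pics/t2.png',cv2.convertScaleAbs(i,alpha=1.5,beta=10))
E
```

```text
time: 7.38
ee_pos: [0.4903, 0.3418, 0.1986]
tool_rot: [-0.001, 0.663, 0.748, 0.002]
contact_force: [-0.2, -0.7, -0.9]
opening: 0.0502
finger_force: 0.0
```

View pics/t2.png

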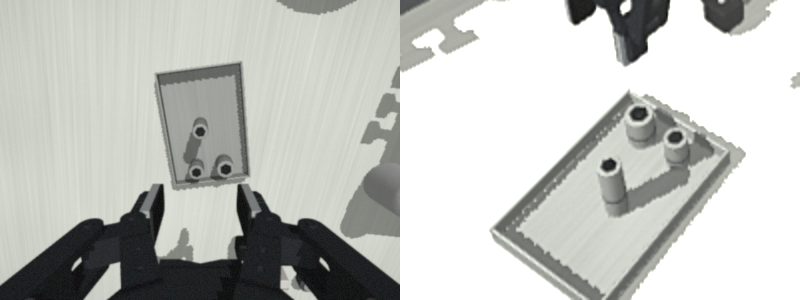

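The tall socket stands upright near the tray's centre. Next I move above the handle and turn -90°.

```bash
python3 -m handwheel '[[6,0,-3,1,-0.17],[6,0.5,-7,1,-0.34],[6,1,-11,1,-0.51],[6,1.5,-15,1,-0.68],[6,2,-19,1,-0.85],[6,2.5,-23,1,-1.02],[6,3,-27,1,-1.19],[6,3.4,-30.5,1,-1.36]]'
python3 -m handwheel '[[7,0,0,0,-0.15],[7,0,0,0,-0.21],[7,0,0,0,-0.21],[7,0,0,0,-0.21]]'
python3 - <<'E'
from h import *; import pickle
s=state();print(s['ee_pos'],s['tool_rot'],s['qpos'][6])
d,c=snap('wrist','w2.png'); pickle.dump(c,open('w2.pkl','wb')); print('cam',-c[1].T@c[2])
a=d['color'][:,:,::-1]
cv2.imwrite('pics/w2b.png',cv2.resize(cv2.convertScaleAbs(a,alpha=1.8,beta=20),None,fx=800/560,fy=800/560,interpolation=cv2.INTER_CUBIC))
E
```

```text
time: 8.48
ee_pos: [0.5243, 0.0332, 0.2052]
tool_rot: [0.0, 0.987, 0.16, -0.001]
contact_force: [1.3, 1.1, 0.8]
opening: 0.0597
finger_force: 0.0
time: 8.98
ee_pos: [0.5244, 0.035, 0.2057]
tool_rot: [-0.0, 0.998, 0.06, -0.001]
contact_force: [-0.1, 0.3, -0.3]
opening: 0.0704
finger_force: 0.0
[0.5243892  0.03496854 0.20569487] [-4.26533179e-05  9.98220194e-01  5.96335659e-02 -5.29916522e-04] -1.5442108393723404
cam [0.59802047 0.0440661  0.34752131]
```

View pics/w2b.png

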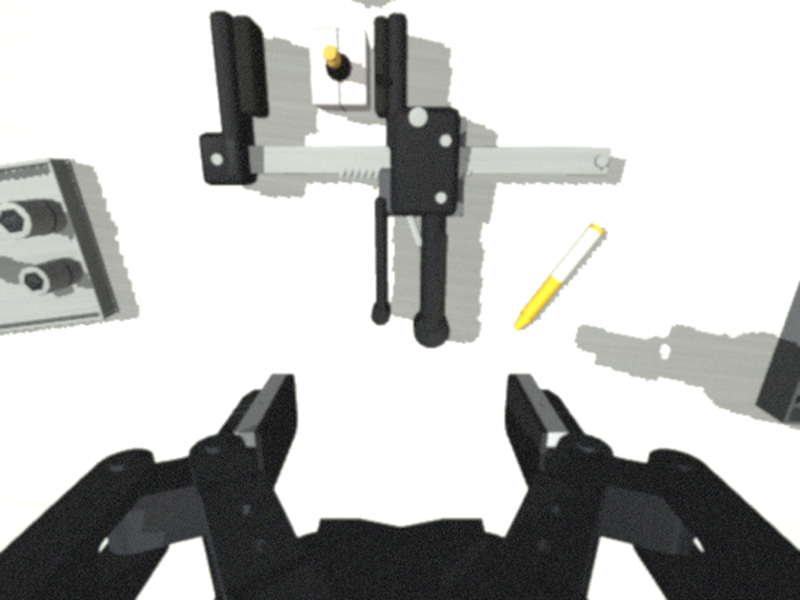

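The view shows the butt at (431,330), the trigger round at (380,314), the jaw tips at (222,16) and (398,18), and the bar end at (609,160). The crayon end is at (518,326).

```bash
python3 - <<'E'
from fit import *; import pickle
c=pickle.load(open('w2.pkl','rb')); k=1.42857
pts=[(-122,-18.5,38,0,431/k,330/k),(-112,18.5,36,0,380/k,314/k),(82,7.5,38,0,398/k,22/k),(82,109,40,-1,222/k,20/k),(0,-137,27,-1,609/k,160/k)]
p,e=fit(c,pts); print(p.round(4)); print(e.round(2))
for q in[(-80,-27,24),(-80,23,24),(-80,-2,24)]: print(P(p,np.array(q)/1e3).round(4))
a=p[2]
for n,u,v in[('handle-R edge',446,300),('handle-L edge',420,300),('trigger L',376,280),('trigger R',386,280)]: 
    w=ray(c,u/k,v/k,.037); d=w[:2]-p[:2]; print(n,1e3*(d@[np.cos(a),np.sin(a)]),1e3*(d@[-np.sin(a),np.cos(a)]))
w=ray(c,518/k,328/k,.006);d=w[:2]-p[:2]; print('crayon',w,1e3*(d@[np.cos(a),np.sin(a)]),1e3*(d@[-np.sin(a),np.cos(a)]))
s=state(); x,y=s['tool_rot'][1:3]; print('tool y ang+pi/2',2*np.arctan2(y,x))
E
```

```text
[ 0.6036  0.0403  0.1226 -1.3141]
[[ 0.89  2.68]
 [ 1.38  4.35]
 [-1.86 -2.99]
 [ 1.56 -1.96]
 [-1.77 -0.16]]
[0.5275 0.0037 0.024 ]
[0.5214 0.0533 0.024 ]
[0.5244 0.0285 0.024 ]
handle-R edge -96.34209384209987 -28.026563336221464
handle-L edge -96.29626518415115 -9.24504413028855
trigger L -81.36115655249478 22.268038727795037
trigger R -81.37873971427982 15.139575368429512
crayon [ 0.48637394 -0.06506314  0.006     ] -129.2259388965948 -90.20091926061112
tool y ang+pi/2 0.11899092063119525
```

The fit agrees with the direct edge readings to within about 2 mm. I'll set the finger centre at clamp y ≈ -11, so that the back finger reaches the handle's back as the squeeze fills.

```bash
python3 -m handwheel '[[8,0.1,-1,-5,0],[8,0.1,-1.5,-10,0],[8,0.1,-1.5,-14,0],[8,0.1,-1.5,-17,0],[8,0.1,-1.5,-19,0],[8,0.1,-1.5,-19.7,0],[8,0.1,-1.5,-19.7,0]]' 20
python3 -m handwheel '[[7,0,0,0,0],[6.5,0,0,0,0],[6.2,0,0,0,0],[5.9,0,0,0,0],[5.9,0,0,0,0]]' 20
```

```text
time: 9.9
ee_pos: [0.5258, 0.0197, 0.0093]
tool_rot: [-0.0, 0.998, 0.059, -0.0]
contact_force: [0.3, 0.2, 0.6]
opening: 0.08
finger_force: 0.0
time: 10.52
ee_pos: [0.5258, 0.021, 0.0096]
tool_rot: [-0.001, 0.998, 0.06, 0.0]
contact_force: [0.3, 5.6, 3.6]
opening: 0.0587
finger_force: 2.5
```

```bash
python3 -m handwheel '[[5.2,0,0,0,0],[4.6,0,0,0,0],[4,0,0,0,0],[3.6,0,0,0,0],[3.3,0,0,0,0],[3.1,0,0,0,0],[3.1,0,0,0,0],[3.1,0,0,0,0]]' 20
```

```text
time: 11.52
ee_pos: [0.5244, 0.0193, 0.0102]
tool_rot: [0.0, 0.998, 0.06, -0.001]
contact_force: [-4.6, 2.6, 10.9]
opening: 0.0318
finger_force: 21.0
```

Full squeeze reached. Now I cycle it, checking the jaw travel by camera.

```bash
python3 -m handwheel '[[5.5,0,0,0,0],[7.4,0,0,0,0],[7.4,0,0,0,0],[7.4,0,0,0,0],[7.4,0,0,0,0]]' 20
python3 -m handwheel '[[6.5,0,0,0,0],[5.5,0,0,0,0],[4.6,0,0,0,0],[4,0,0,0,0],[3.5,0,0,0,0],[3.1,0,0,0,0],[3.1,0,0,0,0],[3.1,0,0,0,0]]'
python3 -m handwheel '[[5.5,0,0,0,0],[7.4,0,0,0,0],[7.4,0,0,0,0],[7.4,0,0,0,0],[7.4,0,0,0,0]]'
python3 - <<'E'
from h import *
d,c=snap('top'); a=d['color'][:,:,::-1][165:280,180:330]
o=cv2.imread('pics/top0.png')[165:280,180:330]
i=np.hstack([cv2.resize(cv2.convertScaleAbs(x,alpha=1.6,beta=20),(400,307),interpolation=cv2.INTER_CUBIC) for x in(o,a)])
cv2.imwrite('pics/j1.png',i)
cv2.imwrite('pics/top_j1.png',d['color'][:,:,::-1])
E
```

```text
time: 12.15
ee_pos: [0.5257, 0.019, 0.0092]
tool_rot: [0.0, 0.998, 0.059, 0.0]
contact_force: [0.2, 0.4, -0.2]
opening: 0.0741
finger_force: 0.0
time: 13.15
ee_pos: [0.5248, 0.0195, 0.0103]
tool_rot: [0.0, 0.998, 0.06, -0.001]
contact_force: [-3.7, 1.2, 9.9]
opening: 0.0321
finger_force: 21.5
time: 13.78
ee_pos: [0.5257, 0.0191, 0.0093]
tool_rot: [0.0, 0.998, 0.059, 0.0]
contact_force: [-0.1, 0.5, -0.6]
opening: 0.0743
finger_force: 0.0
```

View pics/j1.png

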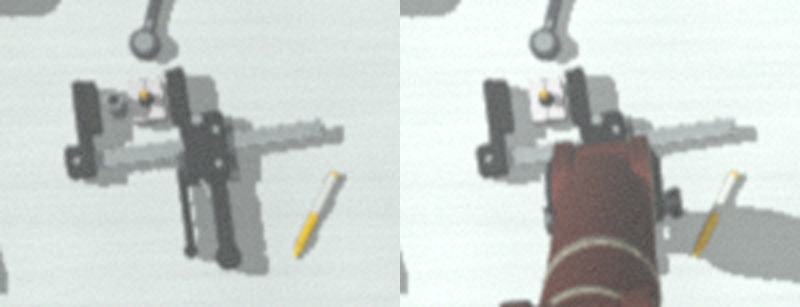

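Two squeezes moved the jaw about 10 mm as expected (its left edge went from 72 to 84 in the crop, with bystanders unmoved). Four more.

```bash
S='a'
python3 -m handwheel '[[6.5,0,0,0,0],[5.5,0,0,0,0],[4.6,0,0,0,0],[4,0,0,0,0],[3.5,0,0,0,0],[3.1,0,0,0,0],[3.1,0,0,0,0],[3.1,0,0,0,0]]'
python3 -m handwheel '[[5.5,0,0,0,0],[7.4,0,0,0,0],[7.4,0,0,0,0],[7.4,0,0,0,0],[7.4,0,0,0,0]]' |grep open
python3 -m handwheel '[[6.5,0,0,0,0],[5.5,0,0,0,0],[4.6,0,0,0,0],[4,0,0,0,0],[3.5,0,0,0,0],[3.1,0,0,0,0],[3.1,0,0,0,0],[3.1,0,0,0,0]]'
python3 -m handwheel '[[5.5,0,0,0,0],[7.4,0,0,0,0],[7.4,0,0,0,0],[7.4,0,0,0,0],[7.4,0,0,0,0]]'|grep open
python3 -m handwheel '[[6.5,0,0,0,0],[5.5,0,0,0,0],[4.6,0,0,0,0],[4,0,0,0,0],[3.5,0,0,0,0],[3.1,0,0,0,0],[3.1,0,0,0,0],[3.1,0,0,0,0]]'
python3 -m handwheel '[[5.5,0,0,0,0],[7.4,0,0,0,0],[7.4,0,0,0,0],[7.4,0,0,0,0],[7.4,0,0,0,0]]'|grep open
cat > jaw.py <<'E'
from h import *
import sys
d,c=snap('top'); b=d['color'][:,:,::-1]; a=cv2.imread('pics/top0.png')
cv2.imwrite('pics/top_%s.png'%sys.argv[1],b)
up=lambda x:cv2.resize(x,None,fx=8,fy=8,interpolation=cv2.INTER_CUBIC)
def tm(y0,y1,x0,x1,R):
    t=up(a[y0:y1,x0:x1]); s=up(b[y0-2:y1+8,x0-2:x1+R]); m=cv2.matchTemplate(s,t,cv2.TM_CCOEFF_NORMED); _,v,_,l=cv2.minMaxLoc(m); return v,l[0]/8-2,l[1]/8-2
v,du,dv=tm(192,233,203,214,26); q=ray(c,210+du,212+dv,.04)-ray(c,210,212,.04); print('jaw shift mm',np.hypot(q[0],q[1])*1e3,v)
v,du,dv=tm(194,202,231,238,4); print('stem px',du,dv,v)
E
python3 jaw.py a
```

```text
time: 14.82
ee_pos: [0.5248, 0.0194, 0.0103]
tool_rot: [0.0, 0.998, 0.06, -0.001]
contact_force: [-3.9, 1.0, 9.3]
opening: 0.0315
finger_force: 21.5
opening: 0.0741
time: 16.45
ee_pos: [0.5248, 0.0195, 0.0103]
tool_rot: [0.0, 0.998, 0.06, -0.001]
contact_force: [-3.2, 1.5, 11.3]
opening: 0.0313
finger_force: 21.5
opening: 0.0743
time: 18.08
ee_pos: [0.5248, 0.0194, 0.0103]
tool_rot: [0.0, 0.998, 0.06, -0.001]
contact_force: [-3.2, 1.0, 9.8]
opening: 0.0318
finger_force: 21.5
opening: 0.0737
jaw shift mm 26.628029334787804 0.9937549829483032
stem px 0.0 0.0 0.9940534234046936
```

```bash
python3 -m handwheel '[[6.5,0,0,0,0],[5.5,0,0,0,0],[4.6,0,0,0,0],[4,0,0,0,0],[3.5,0,0,0,0],[3.1,0,0,0,0],[3.1,0,0,0,0],[3.1,0,0,0,0]]'
python3 -m handwheel '[[5.5,0,0,0,0],[7.4,0,0,0,0],[7.4,0,0,0,0],[7.4,0,0,0,0],[7.4,0,0,0,0]]'|grep open
python3 -m handwheel '[[6.5,0,0,0,0],[5.6,0,0,0,0],[5.2,0,0,0,0],[4.8,0,0,0,0],[4.8,0,0,0,0]]'
python3 -m handwheel '[[4.5,0,0,0,0],[4.2,0,0,0,0],[3.9,0,0,0,0],[3.6,0,0,0,0],[3.6,0,0,0,0]]'
python3 -m handwheel '[[3.4,0,0,0,0],[3.1,0,0,0,0],[3.1,0,0,0,0],[3.1,0,0,0,0]]'
python3 jaw.py b
```

```text
time: 19.75
ee_pos: [0.5248, 0.0195, 0.0103]
tool_rot: [0.0, 0.998, 0.06, -0.001]
contact_force: [-3.4, 1.6, 9.7]
opening: 0.0321
finger_force: 21.5
opening: 0.0741
time: 21.0
ee_pos: [0.525, 0.0212, 0.0094]
tool_rot: [-0.001, 0.998, 0.06, -0.001]
contact_force: [-2.3, 5.0, 3.8]
opening: 0.048
finger_force: 2.8
time: 21.62
ee_pos: [0.5245, 0.0216, 0.0098]
tool_rot: [-0.001, 0.998, 0.06, -0.001]
contact_force: [-4.3, 6.2, 8.3]
opening: 0.0366
finger_force: 7.9
time: 22.12
ee_pos: [0.5245, 0.0194, 0.0102]
tool_rot: [0.0, 0.998, 0.06, -0.001]
contact_force: [-5.5, 1.5, 11.4]
opening: 0.0316
finger_force: 21.4
jaw shift mm 36.52583381083542 0.9953681230545044
stem px 1.0 0.0 0.9866240620613098
```

The stem has shifted about 2.5 mm, so the pad has reached the holder. The eighth squeeze goes in stages.

```bash
python3 -m handwheel '[[5.5,0,0,0,0],[7.4,0,0,0,0],[7.4,0,0,0,0],[7.4,0,0,0,0],[7.4,0,0,0,0]]'|grep open
python3 -m handwheel '[[6.5,0,0,0,0],[5.6,0,0,0,0],[5.2,0,0,0,0],[4.8,0,0,0,0],[4.8,0,0,0,0]]'|egrep 'ee|force|open'
python3 -m handwheel '[[4.5,0,0,0,0],[4.2,0,0,0,0],[4.2,0,0,0,0]]'|egrep 'ee|force|open'
python3 -m handwheel '[[3.9,0,0,0,0],[3.6,0,0,0,0],[3.6,0,0,0,0]]'|egrep 'ee|force|open'
python3 -m handwheel '[[3.4,0,0,0,0],[3.2,0,0,0,0],[3.2,0,0,0,0],[3.2,0,0,0,0]]'
python3 jaw.py c
```

```text
opening: 0.074
ee_pos: [0.525, 0.0212, 0.0094]
contact_force: [-2.0, 5.6, 3.9]
opening: 0.0482
finger_force: 2.8
ee_pos: [0.5248, 0.0229, 0.0095]
contact_force: [-2.5, 8.0, 5.5]
opening: 0.0422
finger_force: 4.0
ee_pos: [0.5245, 0.0216, 0.0099]
contact_force: [-4.2, 5.6, 8.9]
opening: 0.0365
finger_force: 8.6
time: 24.68
ee_pos: [0.5245, 0.0197, 0.0102]
tool_rot: [0.0, 0.998, 0.06, -0.001]
contact_force: [-3.4, 3.0, 11.3]
opening: 0.0323
finger_force: 17.0
jaw shift mm 40.45108602572243 0.9954558610916138
stem px 1.5 -0.125 0.9807490110397339
```

```bash
python3 -m handwheel '[[5.5,0,0,0,0],[7.4,0,0,0,0],[7.4,0,0,0,0],[7.4,0,0,0,0],[7.4,0,0,0,0]]'|grep open
python3 -m handwheel '[[6.5,0,0,0,0],[5.6,0,0,0,0],[5.2,0,0,0,0],[4.8,0,0,0,0],[4.8,0,0,0,0]]'|egrep 'ee|force|open'
python3 -m handwheel '[[4.5,0,0,0,0],[4.2,0,0,0,0],[4.2,0,0,0,0]]'|egrep 'ee|force|open'
python3 -m handwheel '[[3.9,0,0,0,0],[3.6,0,0,0,0],[3.6,0,0,0,0],[3.6,0,0,0,0]]'|egrep 'ee|force|open'
python3 jaw.py d
```

```text
opening: 0.0742
ee_pos: [0.525, 0.0234, 0.0097]
contact_force: [-1.3, 6.7, 4.8]
opening: 0.0483
finger_force: 3.7
ee_pos: [0.5246, 0.0246, 0.0099]
contact_force: [-3.8, 8.8, 6.5]
opening: 0.0419
finger_force: 8.9
ee_pos: [0.5244, 0.0223, 0.0104]
contact_force: [-4.5, 4.2, 11.4]
opening: 0.0377
finger_force: 19.5
jaw shift mm 41.846874737133305 0.9955453872680664
stem px 1.5 -0.125 0.980679452419281
```

Grip force 19.5 N with the trigger short of its stop (opening 37.7 mm) means the pads now bear on the holder. I'll hold this and check that it stays steady.

```bash
python3 -m handwheel '[[3.6,0,0,0,0],[3.6,0,0,0,0],[3.6,0,0,0,0],[3.6,0,0,0,0]]'
python3 -m handwheel '[[3.6,0,0,0,0],[3.6,0,0,0,0],[3.6,0,0,0,0],[3.6,0,0,0,0]]'
python3 - <<'E'
from h import *
d,c=snap('side'); b=d['color'][:,:,::-1]
i=np.hstack([cv2.resize(cv2.convertScaleAbs(x,alpha=1.5,beta=10),(400,360),interpolation=cv2.INTER_CUBIC) for x in(b[200:308,180:300],b[290:420,100:244])])
cv2.imwrite('pics/f.png',i)
E
```

```text
time: 27.4
ee_pos: [0.5244, 0.0223, 0.0104]
tool_rot: [-0.001, 0.998, 0.062, -0.001]
contact_force: [-4.5, 5.4, 11.1]
opening: 0.0373
finger_force: 19.5
time: 27.9
ee_pos: [0.5244, 0.0223, 0.0104]
tool_rot: [-0.001, 0.998, 0.062, -0.001]
contact_force: [-4.5, 4.7, 11.7]
opening: 0.0376
finger_force: 19.5
```

View pics/f.png

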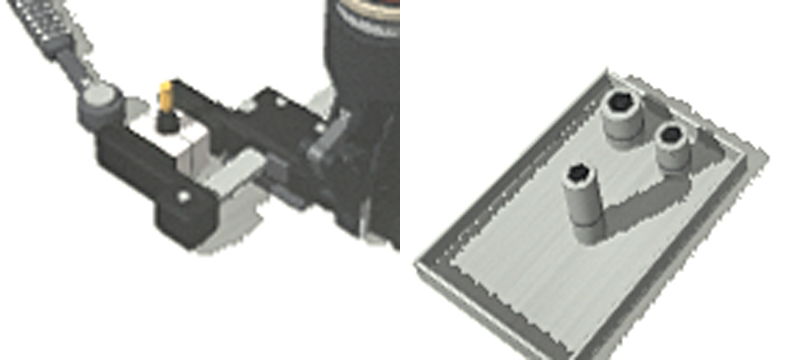

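The holder sits flat and is nipped between the pads, the tall socket stands in the tray, and the forces are steady. Handing in.

```bash
python3 -c "
from workcell import r
print(r.sign_off())"
```

```text
the job is handed in; nothing more can be done
None
```

I handed the job in with the tall socket standing upright in the tray and the holder nipped between the pads after nine squeezes. The trigger is still held at about 20 N, which by the given ratio is about 14 N at the pads (not measured directly). The hand-in gave no verdict.

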